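# Log the red-marked colony on the colony counter

## Robot

A 6-joint arm with a two-finger parallel gripper is mounted at the origin on the work surface; the furniture and walls round the work are solid. World frame = base frame: x ahead of the robot, y to its left, z up, the work surface at z = 0. Lengths are in m, angles in rad, forces in N, time in s.
With the tool pointing down it reaches from about 0.4 to 0.825 m from the base axis. Payload 7 kg.
Tool frame: the origin (TCP) lies between the finger pads, 19 mm behind the fingertips; this is the grasp point; z points along the fingers, y is the line along which they close (so a half turn about z gives the same grasp; the last joint's range is limited). The gripper opens to 88 mm and grips with 3 to 60 N. Pads are 19 mm wide; open, the fingers measure 130 mm over their backs; the gripper's body (78 mm by 193 mm) begins 47 mm behind the grasp point.
Start: joints at [-0.93, 0.359, 0.012, 0, -1.224, -0.288], TCP at [0.233, -0.633, 0.245] pointing down, gripper open.
Joint ranges: [-3.07, 3.07], [-1.43, 2.12], [-1.02, 1.25], [-3.03, 1.67], [-3.05, -0], [-3.03, 3.03]. Speed limits (rad/s): [2.39, 2.39, 3.01, 3.14, 3.14, 3.14].

## Interface

Orientations are given as [roll, pitch, yaw] about the fixed x, y, z axes, in that order (R = Rz(yaw) Ry(pitch) Rx(roll)).
In Python, from station import arm, imaging, models gives the robot as it stands.
- The arm moves only by the tool play_rows, never from a script. Its arguments are lists of equal length, an entry for each row: "travel": the shift along the tool's x, y, z in units of 25 mm (1.0 is 25 mm), a list of three; "twist": the turn about the tool's z in units of 0.15 rad (1.0 is 0.15 rad). A call has 1 to 8 rows; each row shifts and turns the commanded pose from where the row before left it, along the tool's axes as they then stand; what a row does not reach is not made up. A row lasts 1/8 s, in which the tool goes at most 62.5 mm and 10.7 degrees, less where a joint would pass 70% of its speed; a pose out of reach is approached as far as the arm can. A call with a number of a shift or a turn outside -1 to 1 is refused whole. A call with a gripper value outside its range is refused whole. "fingers" is the opening, from 0 (shut) to 1 (fully open), set as the call begins (left out, the last holds). The fingers move at their own pace and stop on an object; "newtons" is the grip in N (left out, the last holds). Time passes only in rows, so rows that do not move let the fingers close. It gives the time, the measured TCP pose, the force, the opening and the grip force at its end, in the units of the state.
- arm.get_state(): the state, without advancing time (a new reading comes with each control period).
- imaging.grab_frame(name): name is "scene" or "side" or "wrist"; returns a dict with "pixels" (420x560x3 uint8, red, green, blue), "fx", "fy", "cx", "cy" (pixels), "R" (3x3) and "t" (3): a world point X has camera coordinates R X + t; the wrist camera has in their place "T_tool_cam" (4x4, takes a point from camera to tool coordinates, whose origin is the TCP and whose axes are the flange's). Camera axes: x right, y down, z forward; pixel columns grow to the right and rows downward; lengths in m; the calibration is good to about 2 mm. A picture is of the moment at which its call begins: read the wrist's pose just before it. There is no depth.
- arm.job_done(): hands the job in; it is judged then, once.
Trained networks look in the newest picture that a camera, given by its name, has taken for a name from the list of things; names that differ only in an ending like _2 or _b are one class to them, and where a whole thing is asked for, a point or a joint stands for the part that bears it (a point fixed in the world has none). Each returns a list of dicts, best first, with "confidence" (0 to 1); they miss things now and then, are a little off and sometimes report something else, mostly with a low value. They report only what shows in the picture. A call takes as long as a camera call.
- models.boxes_of(name, camera): "extent" ([centre column, centre row, width, height] in pixels, round what is visible of it).
- models.silhouettes(name, camera): "pixels" (420x560 bool, what is visible of it) and "extent" ([centre column, centre row, width, height] in pixels, round what is visible of it).
The state is a dict: "t": time; "q": joint angles; "qd": joint speeds; "joint_efforts": joint torques, N m; "eef_pos": TCP position; "ee_rot": TCP orientation; "force": force on the tool from outside, world axes, zero at the start; "moment": the same for the moment, N m; "width": finger opening in m; "gripper_force": force on a finger pad.
Only numpy, scipy, OpenCV 4.12 (cv2) and the standard library are available. Lean on these libraries where they do the work, as an engineer would, in place of code of your own. Each camera call takes 0.05 s, during which the arm holds its last target. There are 200 camera calls.

## Task

Log the one red-marked colony on the touch-sensitive colony counter, with the gripper closed and only its fingertips: press the yellow key to zero the counter, touch the red dot on the upturned dish, pressing lightly until the sprung stage under it gives way, lift off so that the stage comes back up, then press the green key to store the count and withdraw. Touch the dish nowhere but at the red dot, leave the grey key alone, and leave the dish lying in the stage's ring and everything else on the table where it is.

Things in the scene. Friction and masses are not known exactly. Their poses are not given: they have to be found in the camera images.
- counter: colony counter, flat white bench instrument fixed to the table, 34 mm high. Origin on the table under the middle of its round stage; x away from the robot at yaw 0, y left, z up. Housing x -70 to 70, y -156 to 72 mm. Keys in a row along x at y = -111.5 mm, on the right: yellow nearest the robot (x -46), grey (x -10), green (x 26), then a flat display.
- stage (a joint): the counter's round white stage, 113 mm across, with a black centring lip 5 mm high; its face is 45 mm above the table at rest. Value in m: 0 up, 0.005 fully down. Pressing on the dish sinks it: it begins to give at about 1.5 N, is 2 mm down (counts) at about 2.7 N, at its stop at about 4.6 N, rigid beyond. Springs back up.
- zero_key (a joint): the yellow key (zero the counter): value in m, 0 up, 0.004 fully down; pressed straight down, begins to move at about 1.5 N, fully down at about 4 N, springs back. It counts as pressed at 0.0025.
- zero_key_top (a point): middle of the top of the yellow key, a square cap 20 by 20 mm, its top 46 mm above the table (10 mm above the housing).
- tone_key (a joint): the light grey key between the other two (not to be pressed): value in m, 0 up, 0.004 fully down.
- tone_key_top (a point): middle of the top of the light grey key, same size as the others, 36 mm from either.
- store_key (a joint): the green key (store the count): value in m, 0 up, 0.004 fully down, same spring as the yellow key; pressed at 0.0025.
- store_key_top (a point): middle of the top of the green key, same size as the others.
- count_dish: glass Petri dish half, 97 mm across, 18 mm high, lying loose and upside down in the stage's ring, its flat glass base uppermost, 63 mm above the table; one red and four blue pen dots on the glass. Origin at the middle of the upper glass face; its own z points down; turned any way about the vertical. Thin glass: press with less than 15 N.
- red_dot (a point): red felt-pen dot, 12 mm across, on the glass of count_dish: the colony to be counted; the point is its middle, on the upper glass face, 32 mm from the dish's middle. With the gripper closed and pointing down, the touch counts when the TCP (the point between the finger pads) is within 14 mm of it horizontally.
- blue_dot_1 (a point): blue felt-pen dot, 12 mm across, on the glass of count_dish: a colony not to be counted; the point is its middle, on the glass. 30 to 32 mm from the middle of the dish and 32 to 42 mm from the next dot.
- blue_dot_2 (a point): blue felt-pen dot, 12 mm across, on the glass of count_dish: a colony not to be counted; the point is its middle, on the glass. 30 to 32 mm from the middle of the dish and 32 to 42 mm from the next dot.
- blue_dot_3 (a point): blue felt-pen dot, 12 mm across, on the glass of count_dish: a colony not to be counted; the point is its middle, on the glass. 30 to 32 mm from the middle of the dish and 32 to 42 mm from the next dot.
- blue_dot_4 (a point): blue felt-pen dot, 12 mm across, on the glass of count_dish: a colony not to be counted; the point is its middle, on the glass. 30 to 32 mm from the middle of the dish and 32 to 42 mm from the next dot.
- next_plate_low: closed Petri dish with a paper-like top, 108 mm across, 23 mm high, on the table at the left, loose bystander under the next one; origin under its middle.
- next_plate_top: closed Petri dish with a paper-like top, 106 mm across, 23 mm high, lying on next_plate_low, loose bystander; origin under its middle.
- bench_timer: round cream wind-up timer with a black dial knob, 64 mm across, 43 mm high, at the left, loose bystander; origin under its middle.
- amber_jar_3: amber glass jar with a black stopper, 72 mm across, 132 mm high, behind the counter at the right, loose bystander; origin under its middle.
- label_tape: roll of cream tape lying flat, 100 mm across, 25 mm high, behind the counter at the right, loose bystander; origin under its middle.

How it is judged:
By the outcome, as a careful person would: the job done as asked, in the order asked, and still so for the second after the job is handed in, with the robot touching nothing.
It also fails if it takes over 48 s, if anything falls off the work surface, if the arm or the gripper's body presses on something with over 40 N, if the wrist force passes 120 N, or if a joint passes its speed limit or range.

## Working session

There is one attempt and no reset: what is moved stays moved. The work goes in short steps, Python scripts to look and compute and a tool call to move; the robot and the scene stay as the last step left them, time stands still between calls to the robot, and variables do not carry over. Pictures are saved under pics/ and viewed, at most 10 in all, crops included, and the job is handed in when it is done.

Besides the shell and the picture viewer there is one more tool, called as name([rows], argument=value, ...), one row to a line, values as JSON. play_rows: Moves the arm, as the interface text tells. Shifts and turns lie within -1 to 1; 1 stands for 25 mm of shift or 0.15 rad of turn. Its arguments: {"type":"object","properties":{"travel":{"type":"array","items":{"type":"array","items":{"type":"number"}}},"twist":{"type":"array","items":{"type":"number"}},"fingers":{"type":"number"},"newtons":{"type":"number"}},"required":["travel","twist"]}

```bash
mkdir -p pics; cat > h.py <<'E'
import numpy as np, cv2
from station import arm, imaging, models
def save(f,n): cv2.imwrite('pics/'+n, f['pixels'][:,:,::-1])
def ray(f,u,v,z,st=None):
    """intersect pixel ray with plane z"""
    d=np.array([(u-f['cx'])/f['fx'],(v-f['cy'])/f['fy'],1.])
    if 'R' in f: R=np.array(f['R']);o=-R.T@np.array(f['t']);d=R.T@d
    else:
        from scipy.spatial.transform import Rotation as Ro
        T=np.array(f['T_tool_cam']);Rw=Ro.from_euler('xyz',st['ee_rot']).as_matrix()
        o=Rw@T[:3,3]+np.array(st['eef_pos']);d=Rw@T[:3,:3]@d
    return (o+d*(z-o[2])/d[2])
H={'zero_key_top':.046,'tone_key_top':.046,'store_key_top':.046,'red_dot':.063,'blue_dot_1':.063,'count_dish':.063}
def look(cam,names=H):
    st=arm.get_state();f=imaging.grab_frame(cam)
    for n in names:
        for r in models.boxes_of(n,cam)[:4]:
            u,v=r['extent'][:2]; print(cam,n,round(r['confidence'],2),np.round(r['extent'],1),np.round(ray(f,u,v,H[n],st),4))
    return f
E
python3 - <<'E'
from h import *
s=arm.get_state();print({k:np.round(s[k],4) for k in('t','eef_pos','ee_rot','force','width')})
for c in('scene','side'): save(look(c),c+'.png')
E
```

```text
{'t': np.float64(0.0), 'eef_pos': array([ 0.233 , -0.633 ,  0.2444]), 'ee_rot': array([ 3.1400e+00, -2.0000e-04, -2.7889e+00]), 'force': array([-0.2517, -0.5842, -0.1655]), 'width': np.float64(0.0875)}
scene tone_key_top 0.32 [316.  191.9  39.6  38.1] [ 0.4985 -0.1379  0.046 ]
scene store_key_top 0.52 [327.6 166.3   7.2   7.5] [ 0.5056 -0.2425  0.046 ]
scene store_key_top 0.23 [318.8 191.6  39.7  33.9] [ 0.4927 -0.1417  0.046 ]
scene red_dot 0.61 [318.6 191.2  39.5  35.8] [ 0.4881 -0.1249  0.063 ]
scene blue_dot_1 0.76 [318.4 192.2  41.7  30.7] [ 0.4873 -0.1214  0.063 ]
scene count_dish 0.6 [319.3 192.1  41.   35.9] [ 0.4855 -0.1226  0.063 ]
side zero_key_top 0.37 [370.9 192.9  11.3   5.4] [ 0.4281 -0.2197  0.046 ]
side zero_key_top 0.31 [331.1 198.6  36.1  23.1] [ 0.4959 -0.1404  0.046 ]
side zero_key_top 0.2 [343.9 185.1   7.5   7.9] [ 0.5061 -0.2366  0.046 ]
side tone_key_top 0.38 [355.5 187.5  11.7   5.4] [ 0.4741 -0.2352  0.046 ]
side store_key_top 0.48 [344.1 185.2   7.9   7.9] [ 0.5053 -0.2362  0.046 ]
side store_key_top 0.42 [329.8 204.1  47.7  10.7] [ 0.4844 -0.1097  0.046 ]
side store_key_top 0.31 [330.9 196.3  43.6  19.3] [ 0.5024 -0.153   0.046 ]
side red_dot 0.89 [330.9 197.4  37.5  19.7] [ 0.4821 -0.1094  0.063 ]
side red_dot 0.6 [309.3 298.2  74.6  48.9] [0.3472 0.2436 0.063 ]
side red_dot 0.18 [254.8 295.1  37.3  31.1] [0.4183 0.2767 0.063 ]
side blue_dot_1 0.77 [331.9 197.8  42.1  23.3] [ 0.4792 -0.1084  0.063 ]
side blue_dot_1 0.55 [355.4 189.1   8.3  -0.8] [ 0.4542 -0.1839  0.063 ]
side count_dish 0.82 [330.8 198.1  42.7  21.1] [ 0.4806 -0.1056  0.063 ]
```

play_rows([
  [-1,0.9,-0.25],
  [-1,0.9,-0.25],
  [-1,0.9,-0.25],
  [-1,0.9,-0.25],
  [-1,0.9,-0.25],
  [-1,0.9,-0.25],
  [-1,0.9,-0.25],
  [-1,0.9,-0.25],
], twist=[0,0,0,0,0,0,0,0], fingers=0, newtons=20)

```text
t: 1.7
eef_pos: [0.3591, -0.3944, 0.2958]
ee_rot: [-3.141, 0.0, -2.789]
force: [0.6, -0.1, 1.1]
width: 0.013
gripper_force: 0.0
```

play_rows([
  [-1,0.9,0],
  [-1,0.9,0],
  [-1,0.9,0],
  [-1,0.9,0],
  [-1,0.9,0],
  [-1,0.9,0],
  [0,0,0],
  [0,0,0],
], twist=[0,0,0,0,0,0,0,0])

```text
t: 2.7
eef_pos: [0.4527, -0.2169, 0.2954]
ee_rot: [-3.142, 0.0, -2.788]
force: [0.1, 0.5, -0.8]
width: 0.0007
gripper_force: 0.0
```

```bash
python3 - <<'E'
from h import *
s=arm.get_state();print({k:np.round(s[k],4) for k in('t','eef_pos','ee_rot','force','width')})
f=look('wrist');save(f,'w1.png');print(np.round(f['T_tool_cam'],3))
E
```

```text
{'t': np.float64(2.7), 'eef_pos': array([ 0.4527, -0.2169,  0.2954]), 'ee_rot': array([-3.1415,  0.    , -2.7882]), 'force': array([ 0.0656,  0.5028, -0.8384]), 'width': np.float64(0.0007)}
wrist zero_key_top 0.78 [268.2 152.1  22.9  26.1] [ 0.4311 -0.2389  0.046 ]
wrist tone_key_top 0.68 [252.8 182.7  23.3  22.8] [ 0.4673 -0.2434  0.046 ]
wrist store_key_top 0.82 [237.3 213.6  19.5  26.5] [ 0.5054 -0.2481  0.046 ]
wrist red_dot 0.93 [342.1 216.4  93.5  44.8] [ 0.4654 -0.1441  0.063 ]
wrist blue_dot_1 0.59 [342.7 213.1  91.2  41.3] [ 0.4619 -0.1449  0.063 ]
wrist count_dish 0.6 [341.8 215.8  87.7  49.7] [ 0.4649 -0.1447  0.063 ]
[[-0.002 -0.968 -0.253  0.069]
 [ 1.    -0.001 -0.002  0.001]
 [ 0.001 -0.253  0.968 -0.139]
 [ 0.     0.     0.     1.   ]]
```

View pics/w1.png

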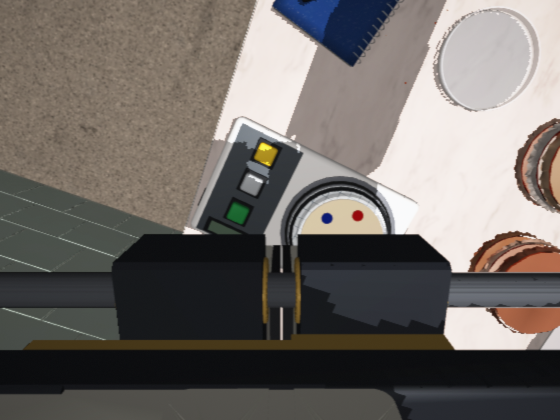

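View pics/scene.png

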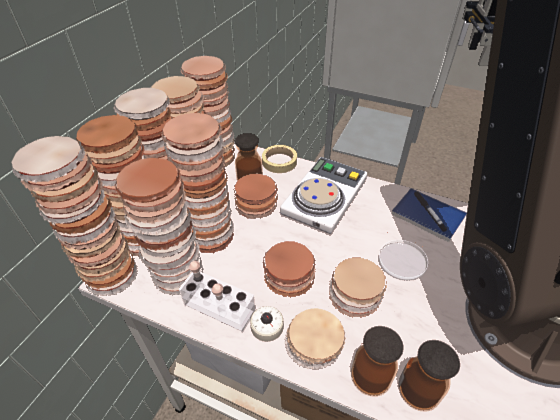

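play_rows([
  [0,0,0],
  [0,0,0],
  [0,0,0],
  [-1,0.5,0],
  [-1,0.5,0],
  [-1,0.5,0],
  [-1,0,0],
  [0,0,0],
], twist=[1,1,1,0,0,0,0,0])

```text
t: 4.05
eef_pos: [0.5578, -0.1889, 0.2941]
ee_rot: [-3.141, -0.002, 3.046]
force: [-0.2, -0.1, 0.6]
width: 0.0004
gripper_force: 0.0
```

```bash
python3 - <<'E'
from h import *
s=arm.get_state();print({k:np.round(s[k],4) for k in('t','eef_pos','ee_rot','force','width')})
f=look('wrist');save(f,'w2.png')
E
```

```text
{'t': np.float64(4.05), 'eef_pos': array([ 0.5578, -0.1889,  0.2941]), 'ee_rot': array([-3.1414e+00, -1.5000e-03,  3.0462e+00]), 'force': array([-0.2361, -0.1469,  0.5512]), 'width': np.float64(0.0004)}
wrist zero_key_top 0.69 [218.2  61.2  21.2  25.2] [ 0.4353 -0.2392  0.046 ]
wrist zero_key_top 0.37 [220.7 134.2  20.5  18.1] [ 0.5052 -0.2465  0.046 ]
wrist tone_key_top 0.92 [220.2 100.8  23.3  17.7] [ 0.4724 -0.2424  0.046 ]
wrist store_key_top 0.76 [220.2 134.2  17.9  22.7] [ 0.5051 -0.247   0.046 ]
wrist red_dot 0.74 [331.3 108.3 103.6 103.3] [ 0.4905 -0.1339  0.063 ]
wrist blue_dot_1 0.56 [330.8 107.5 104.4 101.2] [ 0.4897 -0.1343  0.063 ]
wrist count_dish 0.84 [332.  109.5  99.7 107.1] [ 0.4917 -0.1333  0.063 ]
wrist count_dish 0.72 [217.9  98.3  18.9  24.9] [ 0.4707 -0.2416  0.063 ]
```

View pics/w2.png

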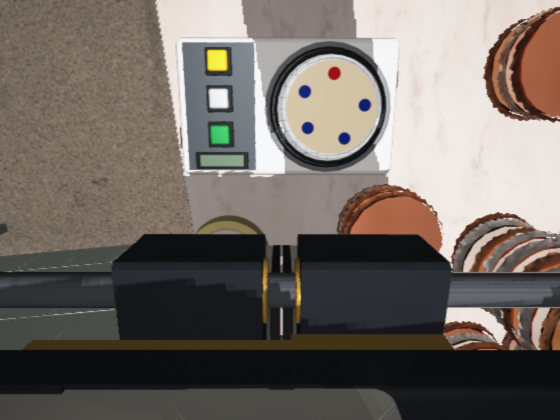

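The picture shows the counter square to the tool: yellow key at (218,61), grey (219,98), green (221,134), red dot (334,73), blue dots elsewhere. Refining by colour next.

```bash
cat >> h.py <<'E'
from scipy.spatial.transform import Rotation as Ro
B={'yellow':((20,120,120),(35,255,255),.046),'green':((45,120,60),(80,255,255),.046),'red':((170,120,80),(180,255,255),.063)}
def col(f,st):
    h=cv2.cvtColor(f['pixels'],cv2.COLOR_RGB2HSV);o={}
    Rw=Ro.from_euler('xyz',st['ee_rot']).as_matrix()
    for n,(a,b,z) in B.items():
        m=cv2.inRange(h,a,b)
        if n=='red': m|=cv2.inRange(h,(0,200,80),(4,255,255))
        c=cv2.connectedComponentsWithStats(m)
        ok=[i for i in range(1,c[0]) if c[2][i,4]>40]
        for i in ok:
            p=ray(f,*c[3][i],z,st); d=Rw.T@(p-np.array(st['eef_pos']))
            print(n,c[2][i],np.round(c[3][i],1),np.round(p,4),'tool units',np.round(d/.025,3))
E
python3 - <<'E'
from h import *
s=arm.get_state();f=imaging.grab_frame('wrist');col(f,s)
E
```

```text
yellow [207  52  22  21 423] [217.4  62. ] [ 0.434  -0.2404  0.046 ] tool units [ 4.647 -2.507  9.986]
yellow [263 264   5  20  71] [264.7 274.3] [ 0.6639 -0.2191  0.046 ] tool units [-4.422 -0.766  9.992]
yellow [296 288   4  23  53] [297.6 299. ] [ 0.6986 -0.1845  0.046 ] tool units [-5.667  0.748  9.993]
green [211 127  20  20 383] [220.6 136.2] [ 0.5055 -0.2474  0.046 ] tool units [ 1.774 -2.507  9.988]
red [329  70  11  11  95] [333.9  75.1] [ 0.4588 -0.1295  0.063 ] tool units [4.093 2.005 9.307]
```

play_rows([
  [0.93,-0.5,1],
  [0.93,-0.5,1],
  [0.93,-0.5,1],
  [0.93,-0.5,1],
  [0.93,-0.5,1],
  [0,0,1],
  [0,0,1],
  [0,0,0.6],
], twist=[0,0,0,0,0,0,0,0])

```text
t: 5.45
eef_pos: [0.4337, -0.2402, 0.1047]
ee_rot: [3.142, -0.0, 3.044]
force: [-0.2, -0.6, 0.2]
width: 0.0005
gripper_force: 0.0
```

play_rows([
  [0,0,0],
  [0,0,0],
], twist=[0,0])

```text
t: 5.7
eef_pos: [0.4349, -0.2403, 0.1062]
ee_rot: [-3.141, 0.001, 3.045]
force: [0.7, 0.7, -0.2]
width: 0.0003
gripper_force: 0.0
```

```bash
python3 - <<'E'
from h import *
s=arm.get_state();f=imaging.grab_frame('wrist');print(s['eef_pos'],s['ee_rot'],s['force']);save(f,'w3.png');col(f,s)
f=imaging.grab_frame('scene')
for p in [(247,178),(279,160)]: print(ray(f,*p,0))
f=imaging.grab_frame('side');save({'pixels':cv2.resize(f['pixels'][130:270,240:430],None,fx=4,fy=4)},'s3.png')
E
```

```text
[ 0.4348549  -0.24031291  0.10618312] [-3.14133718e+00  1.16117202e-03  3.04469983e+00] [ 0.66648941  0.7353434  -0.22202186]
yellow [264 219  33  27 834] [280.4 231.5] [ 0.4317 -0.2403  0.046 ] tool units [ 0.13  -0.012  2.407]
yellow [263 263   5  21  72] [264.7 273.8] [ 0.4566 -0.252   0.046 ] tool units [-0.908 -0.381  2.408]
yellow [296 284   4  30  64] [297.7 298.5] [ 0.4744 -0.2342  0.046 ] tool units [-1.546  0.396  2.409]
red [483 261  21  12 206] [493.2 267.3] [ 0.457  -0.1292  0.063 ] tool units [-0.451  4.509  1.727]
[ 0.70333134 -0.16311436  0.        ]
[ 0.65665098 -0.26932647  0.        ]
```

View pics/s3.png

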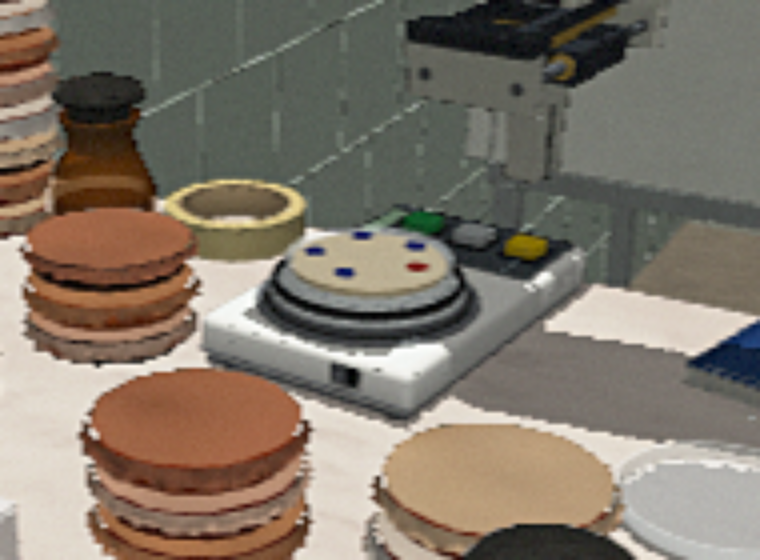

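View pics/w3.png

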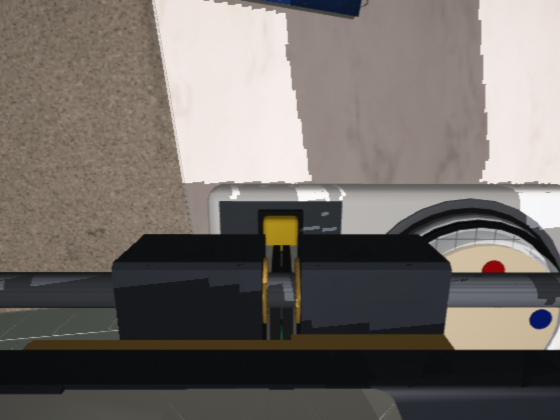

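play_rows([
  [0,0,0.6],
  [0,0,0.5],
  [0,0,0.3],
  [0,0,0.1],
  [0,0,0],
  [0,0,0],
], twist=[0,0,0,0,0,0])

```text
t: 6.6
eef_pos: [0.4345, -0.2402, 0.0681]
ee_rot: [-3.142, 0.0, 3.044]
force: [0.6, -0.1, -0.7]
width: 0.0002
gripper_force: 0.0
```

play_rows([
  [0,0,0.06],
  [0,0,0],
  [0,0,0],
], twist=[0,0,0])

```text
t: 6.98
eef_pos: [0.4343, -0.2402, 0.0665]
ee_rot: [-3.142, 0.0, 3.044]
force: [0.0, -0.4, 0.3]
width: 0.0002
gripper_force: 0.0
```

play_rows([
  [0,0,0.08],
  [0,0,0],
  [0,0,0],
], twist=[0,0,0])

```text
t: 7.35
eef_pos: [0.4344, -0.2402, 0.0645]
ee_rot: [-3.142, 0.0, 3.044]
force: [0.8, -0.3, 2.0]
width: 0.0005
gripper_force: 0.9
```

play_rows([
  [0,0,0.08],
  [0,0,0],
  [0,0,0],
], twist=[0,0,0])

```text
t: 7.72
eef_pos: [0.4344, -0.2402, 0.0624]
ee_rot: [-3.142, 0.0, 3.044]
force: [-0.0, -0.4, 3.2]
width: 0.0005
gripper_force: 1.5
```

play_rows([
  [0,0,0.06],
  [0,0,0],
  [0,0,0],
], twist=[0,0,0])

```text
t: 8.1
eef_pos: [0.4344, -0.2402, 0.0611]
ee_rot: [-3.141, 0.0, 3.045]
force: [-1.2, 0.2, 6.5]
width: 0.0006
gripper_force: 2.9
```

play_rows([
  [0,0,-1],
  [0,0,-1],
  [0,0.9,0],
  [-0.14,0.9,0],
  [-0.14,0.9,0],
  [-0.14,0.9,0],
  [-0.12,0.9,0],
  [0,0,0],
], twist=[0,0,0,0,0,0,0,0])

```text
t: 9.1
eef_pos: [0.4584, -0.1286, 0.1105]
ee_rot: [3.142, -0.001, 3.046]
force: [0.6, -0.3, 0.3]
width: 0.0004
gripper_force: 0.0
```

play_rows([
  [0,0,0],
  [0,0,0],
], twist=[0,0])

```text
t: 9.35
eef_pos: [0.4582, -0.1301, 0.1107]
ee_rot: [-3.142, -0.001, 3.044]
force: [0.1, -0.6, -0.2]
width: 0.0003
gripper_force: 0.0
```

```bash
python3 - <<'E'
from h import *
s=arm.get_state();f=imaging.grab_frame('wrist');print(s['eef_pos'],s['force']);save({'pixels':f['pixels'][150:320,150:450]},'w4.png');col(f,s)
f=imaging.grab_frame('side');save({'pixels':cv2.resize(f['pixels'][130:250,270:410],None,fx=4,fy=4)},'s4.png')
E
```

```text
[ 0.45818832 -0.13005127  0.11067042] [ 0.13217977 -0.61773673 -0.21310605]
yellow [  68  196   35   32 1008] [ 85.2 211.5] [ 0.4334 -0.2399  0.046 ] tool units [ 0.557 -4.471  2.587]
yellow [262 264   5  37 122] [264.3 281.3] [ 0.4866 -0.1429  0.046 ] tool units [-1.185 -0.401  2.586]
green [ 84 309  34  28 857] [100.7 322.5] [ 0.5043 -0.247   0.046 ] tool units [-2.296 -4.474  2.586]
red [273 236  20  20 153] [282.3 241.4] [ 0.4564 -0.1291  0.063 ] tool units [0.073 0.032 1.907]
```

View pics/w4.png

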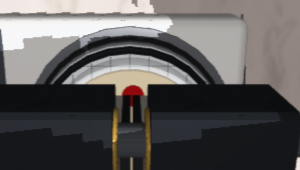

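View pics/s4.png

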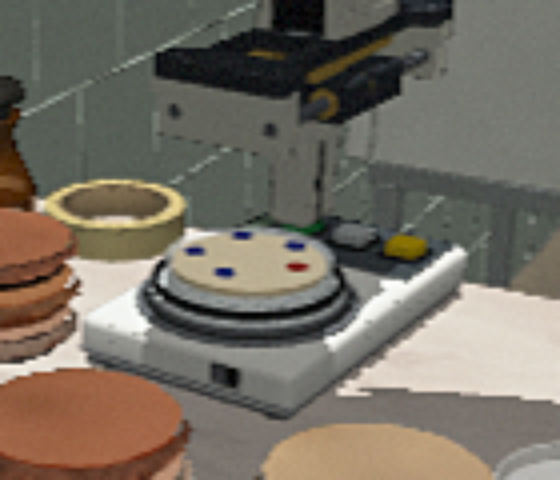

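The wrist crop shows the red dot under the closed fingertips (full-image pixel 282,241), and the side crop shows the key and dish undisturbed. Descending.

play_rows([
  [0,0,0.6],
  [0,0,0.35],
  [0,0,0.1],
  [0,0,0],
  [0,0,0],
], twist=[0,0,0,0,0])

```text
t: 10.07
eef_pos: [0.4589, -0.1295, 0.085]
ee_rot: [3.142, 0.001, 3.045]
force: [0.1, 0.7, 0.3]
width: 0.0002
gripper_force: 0.0
```

play_rows([
  [0,0,0.06],
  [0,0,0.04],
  [0,0,0],
  [0,0,0],
], twist=[0,0,0,0])

```text
t: 10.58
eef_pos: [0.4586, -0.1295, 0.0822]
ee_rot: [3.142, 0.0, 3.044]
force: [-0.1, -0.2, 0.3]
width: 0.0006
gripper_force: 0.2
```

play_rows([
  [0,0,0.06],
  [0,0,0],
  [0,0,0],
], twist=[0,0,0])

```text
t: 10.95
eef_pos: [0.4586, -0.1295, 0.0807]
ee_rot: [3.142, 0.0, 3.044]
force: [-0.7, 0.3, 2.5]
width: 0.0006
gripper_force: 1.1
```

play_rows([
  [0,0,0.05],
  [0,0,0],
  [0,0,0],
], twist=[0,0,0])

```text
t: 11.32
eef_pos: [0.4586, -0.1295, 0.0794]
ee_rot: [3.142, 0.0, 3.044]
force: [-0.7, 1.2, 2.6]
width: 0.0005
gripper_force: 1.5
```

play_rows([
  [0,0,0.05],
  [0,0,0],
  [0,0,0],
], twist=[0,0,0])

```text
t: 11.7
eef_pos: [0.4586, -0.1295, 0.0782]
ee_rot: [3.142, 0.0, 3.044]
force: [0.2, 1.6, 4.0]
width: 0.0004
gripper_force: 1.9
```

```bash
python3 - <<'E'
from h import *
s=arm.get_state();print(s['eef_pos'],s['force'],s['moment'])
f=imaging.grab_frame('side');save({'pixels':cv2.resize(f['pixels'][130:250,270:410],None,fx=4,fy=4)},'s5.png')
E
```

```text
[ 0.45863792 -0.12951604  0.07815018] [0.2082001  1.55986302 3.97290606] [ 0.30250476  0.28678461 -0.02899721]
```

View pics/s5.png

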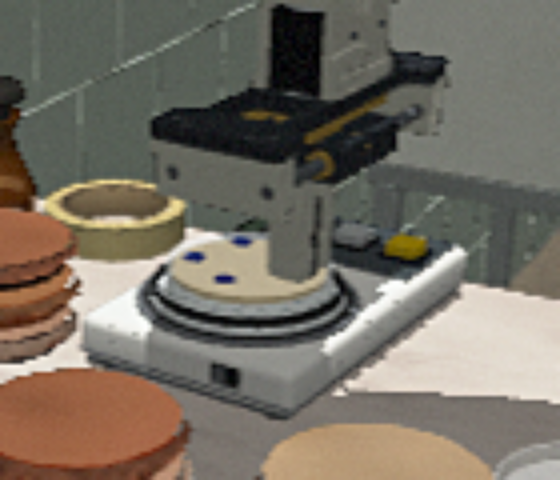

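The side crop shows the fingertips on the red dot, with the stage sunk and the dish level. Lifting, then going to green.

play_rows([
  [0,0,-0.5],
  [0,0,-0.8],
  [-0.46,-0.9,0],
  [-0.46,-0.9,0],
  [-0.46,-0.9,0],
  [-0.46,-0.9,0],
  [-0.48,-0.9,0],
  [0,0,0],
], twist=[0,0,0,0,0,0,0,0])

```text
t: 12.75
eef_pos: [0.5056, -0.2484, 0.1108]
ee_rot: [-3.141, -0.0, 3.043]
force: [-1.3, -0.4, 0.5]
width: 0.0005
gripper_force: 0.0
```

play_rows([
  [0,0,0],
  [0,0,0],
], twist=[0,0])

```text
t: 13.0
eef_pos: [0.5051, -0.2466, 0.1108]
ee_rot: [3.141, -0.0, 3.045]
force: [0.5, -0.5, -0.0]
width: 0.0006
gripper_force: 0.0
```

```bash
python3 - <<'E'
from h import *
s=arm.get_state();f=imaging.grab_frame('wrist');print(s['eef_pos'],s['force']);save({'pixels':f['pixels']},'w6.png');col(f,s)
E
```

```text
[ 0.50509042 -0.24657621  0.11084118] [ 0.53252558 -0.50604341 -0.02576748]
yellow [ 261   88   37   39 1414] [279. 107.] [ 0.4341 -0.2405  0.046 ] tool units [ 2.851 -0.035  2.594]
yellow [262 263   6  53 169] [264.5 285.2] [ 0.5363 -0.2596  0.046 ] tool units [-1.291 -0.398  2.594]
yellow [296 271   5  47 160] [297.8 291.5] [ 0.5424 -0.24    0.046 ] tool units [-1.46   0.406  2.594]
green [263 218  33  32 861] [279.5 231. ] [ 0.503  -0.2472  0.046 ] tool units [ 0.081 -0.033  2.594]
red [496 124  23  23 413] [507.  135.4] [ 0.4589 -0.1292  0.063 ] tool units [2.292 4.493 1.914]
```

View pics/w6.png

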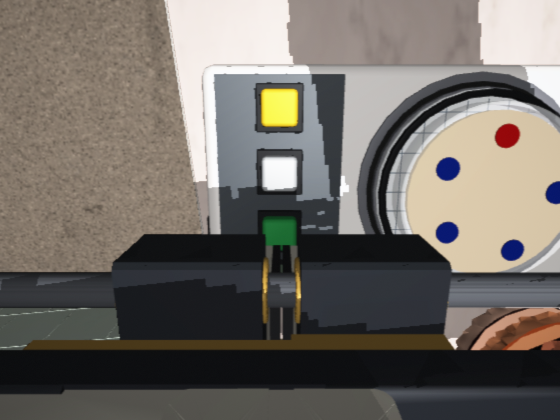

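The picture shows the tool over the green key (280,230), and the red dot at (507,135), which puts it where it was before the touch.

play_rows([
  [0,0,0.7],
  [0,0,0.6],
  [0,0,0.3],
  [0,0,0.15],
  [0,0,0.06],
  [0,0,0.06],
  [0,0,0],
  [0,0,0],
], twist=[0,0,0,0,0,0,0,0])

```text
t: 14.05
eef_pos: [0.5055, -0.2472, 0.0642]
ee_rot: [-3.142, 0.001, 3.044]
force: [-0.4, 1.0, 1.6]
width: 0.0005
gripper_force: 1.0
```

play_rows([
  [0,0,0.06],
  [0,0,0.06],
  [0,0,0],
  [0,0,0],
], twist=[0,0,0,0])

```text
t: 14.55
eef_pos: [0.5056, -0.2472, 0.0611]
ee_rot: [-3.141, 0.0, 3.045]
force: [-1.2, 1.3, 5.2]
width: 0.0006
gripper_force: 2.6
```

Fully pressed. Withdrawing straight up.

play_rows([
  [0,0,-0.6],
  [0,0,-1],
  [0,0,-1],
  [0,0,-1],
  [0,0,-1],
  [0,0,-1],
  [0,0,0],
  [0,0,0],
], twist=[0,0,0,0,0,0,0,0])

```text
t: 15.55
eef_pos: [0.505, -0.247, 0.2008]
ee_rot: [3.141, -0.0, 3.044]
force: [-0.1, 0.0, 0.5]
width: 0.0003
gripper_force: 0.0
```

play_rows([
  [0,0,0],
  [0,0,0],
  [0,0,0],
  [0,0,0],
], twist=[0,0,0,0])

```text
t: 16.05
eef_pos: [0.5053, -0.2471, 0.2007]
ee_rot: [-3.142, -0.0, 3.044]
force: [0.1, -0.5, -0.1]
width: 0.0005
gripper_force: 0.0
```

```bash
python3 - <<'E'
from h import *
s=arm.get_state();f=imaging.grab_frame('wrist');print(s['eef_pos'],s['force']);col(f,s)
print(arm.job_done())
E
```

```text
[ 0.50534846 -0.24710549  0.20065233] [ 0.0841431  -0.52654577 -0.14441416]
yellow [268  95  26  27 691] [280.4 108. ] [ 0.434  -0.2406  0.046 ] tool units [ 2.862 -0.017  6.187]
yellow [262 263   6  53 136] [264.4 283.8] [ 0.579 -0.269  0.046] tool units [-3.019 -0.585  6.185]
yellow [296 272   5  45 165] [297.9 292.7] [ 0.5904 -0.2409  0.046 ] tool units [-3.362  0.578  6.185]
green [269 186  24  25 569] [280.4 198.5] [ 0.5049 -0.2477  0.046 ] tool units [ 0.014 -0.025  6.186]
red [428 120  15  15 177] [435.1 127.2] [ 0.4588 -0.1294  0.063 ] tool units [2.306 4.505 5.507]
the job is handed in; nothing more can be done
None
```

I pressed the yellow key, touched the red dot until the stage sank about 4 mm at about 4 N, lifted off, pressed the green key and withdrew, handing the job in at about 16 s; the grey key was not touched, and the red dot measured in the same place afterwards.

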